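Lock the plug of a dust outlet with a screw clamp

ROBOT

A 6-joint arm with a two-finger parallel gripper is mounted at the origin on the work surface. World frame = base frame: x ahead of the robot, y to its left, z up, the work surface at z = 0. Lengths are in mm, angles in rad, forces in N, time in s.
With the tool pointing down it reaches from about 350 to 775 mm from the base axis. Payload 7.3 kg.
Tool frame: the origin (TCP) lies between the finger pads, 19 mm behind the fingertips; this is the grasp point; z points along the fingers, y is the line along which they close (so a half turn about z gives the same grasp; the last joint's range is limited). The gripper opens to 92 mm and grips with 3 to 60 N. Pads are 19 mm wide; open, the fingers measure 130 mm over their backs; the gripper's body (75 mm by 190 mm) begins 47 mm behind the grasp point.
Start: joints at [1.171, 0.342, 1.524, -0, 1.275, -0.146], TCP at [131.802, 508.204, 245.541] pointing down, gripper open.
Joint ranges: [-2.53, 2.53], [-0.77, 2.02], [0.04, 2.7], [-1, 4.14], [0.28, 2.66], [-3.11, 3.11]. Speed limits (rad/s): [2.57, 2.57, 3.14, 3.14, 3.14, 3.14].

INTERFACE

Orientations are given as [roll, pitch, yaw] about the fixed x, y, z axes, in that order (R = Rz(yaw) Ry(pitch) Rx(roll)).
In Python, from plant import readout, viewer, order gives the robot as it stands.
- The arm moves only by the shell command python3 -m creep 'ROWS'. ROWS is text: rows parted by semicolons, each of 7 numbers parted by spaces: the shift along the world's x, y, z in m, then the turn, a rotation vector about the world's x, y, z in rad, then the opening in per cent of the stroke, from 0 (shut) to 100 (fully open). A call has 1 to 8 rows; each row shifts and turns the commanded pose from where the row before left it; what a row does not reach is not made up. A row lasts 1/12 s, in which the tool goes at most 41.7 mm and 7.16 degrees, less where a joint would pass 70% of its speed; a pose out of reach is approached as far as the arm can. A call is refused whole if a number of a shift passes 0.0417 or a number of a turn 0.125, either way. A call with a gripper value outside its range is refused whole. The fingers move at their own pace and stop on an object; the grip force is fixed at half the most. Time passes only in rows, so rows that do not move let the fingers close. It gives the time, the measured TCP pose, the force, the opening and the grip force at its end, in the units of the state.
- readout.get_obs(): the state, without advancing time (a new reading comes with each control period).
- viewer.capture(name): name is "scene" or "top"; returns the picture (384x512x3 uint8, red, green, blue); there is no depth.
- viewer.camera_info(name): a dict with "fx", "fy", "cx", "cy" (pixels), "origin" and "rotation" of the camera in the world. Camera axes: x right, y up, looking along -z (the intrinsics and any distortion apply to the point x, -y, -z); pixel columns grow to the right and rows downward; lengths in mm; the calibration is good to about 2 mm. A picture is of the moment at which its call begins. camera_info takes no time and is no camera call.
- order.close_job(): hands the job in; it is judged then, once.
The state is a dict: "time": time; "joint_positions": joint angles; "dq": joint speeds; "tau": joint torques, N m; "tool_pos": TCP position; "tcp_rot": TCP orientation; "contact_force": force on the tool from outside, world axes, zero at the start; "moment": the same for the moment, N m; "grip_width": finger opening in mm; "finger_force": force on a finger pad.
Only numpy, scipy, OpenCV 4.12 (cv2) and the standard library are available. Lean on these libraries where they do the work, as an engineer would, in place of code of your own. Each camera call takes 0.05 s, during which the arm holds its last target. There are 200 camera calls.

TASK

The plug already sits in the split end of the dust outlet's stub and now has to be locked in. Take the larger of the two screw clamps from its wooden holder and slide its band gently over the barbed stub until it is fully home behind the barb, up against the collar, upright with the screw's wing on top, and let it hang there; then turn the wing clockwise until the band is snug, firm but not overtightened, and let go. Never force or drop the clamp, and leave the smaller clamp and the other things on the bench alone.

Things in the scene. Friction and masses are not known exactly. Their poses are not given: they have to be found in the camera images.
- outlet: Grey dust-extraction box fixed on the bench (150 x 100 mm, 138 mm high, front at y = 32 mm, foot plate 200 x 130 mm) with a level grey plastic stub. Origin: on the bench, straight below the centre of the stub's collar face. z up; the stub points along -y, its axis 110 mm above the bench, so the box top is 28 mm above the axis.
- collar (a point): Centre of the collar face on the stub's axis (outlet axes). Collar 68 mm across, 8 mm thick. Outwards from it (-y): groove 57 mm across to y = -19 mm, then the barb's sharp 60.5 mm crest. Two rest bars (16 mm wide, at x = +52 and -52 mm, y = -40 to 32 mm, tops 13.5 mm below the axis) pass 2 mm under the hanging clamp's side blocks so it cannot roll; stops on them at y = 1.5 mm meet the blocks.
- stub_end (a point): Outer face of the black plug in the stub's end, on its axis, 38 mm from the collar face (outlet axes); a 10 mm stud stands 3 mm further out. The stub tapers from 60.5 mm at the barb's crest (19 mm from the collar) to 47 mm at y = -35 mm, a lead-in for the band.
- clamp: The larger screw clamp, about 0.2 kg: an upright steel band 13 mm wide, 64 mm inside, 70 mm outside. Origin: centre of its upper half ring; y = band axis (along the outlet's y when on the stub), z up. Side blocks, 16 mm high and wide, reach x = +71 and -71 mm and rest on the holder's posts between 6 mm lips, origin 60 mm above the bench: lift straight up. Home: 8 mm off the collar face.
- lug (a point): Grip point on the flat steel plate on top of the larger clamp, 64 mm above its origin (clamp axes): plate 26 mm (x) by 14 mm (y), its top 10 mm above this point, the band's top 29 mm below it. Pinch its 14 mm from above with the TCP here; lower fingers would meet the band and the collar. The wing's axis is 60 mm to the side (+x), its top 10 mm below this point.
- wing (a point): Centre of the larger clamp's wing: steel bar 34 long (x), 9 thick (y), 18 mm high, on the upright worm screw at x = 60 mm, 45 mm above the clamp's origin; the plate is 47 mm from its axis. Clockwise from above tightens, 2 to 4.2 rad, different each time; it stays where left. Turning torque: 0.2 Nm or less loose, then climbing over 1 rad; 0.26 to 0.32 snug, 0.37 too tight; 0.1 less after a halt.
- strap: Lower half of the larger clamp's band, a half ring of the same size; origin at its centre. It stands 3.5 mm low to 1 mm high of the clamp's origin at the start and rises about 3 mm per rad of the wing until it bears on the stub, then it gives like a spring. With the upper half centred on the stub the play is 1.8 mm above the barb's crest and 0.8 to 5.3 mm below it.
- small_clamp: The smaller screw clamp (53 mm outside diameter, same shape) in its own holder; too small for the stub. Leave it alone. Origin at its ring's centre. The two holders swap places from run to run.
- blank: Round wood blank, diameter 50 mm, 50 mm high, standing between the holders and the outlet; a bystander. Origin under its centre.
- gouge: Screwdriver with a red handle, 240 mm long, lying on the bench; a bystander. Origin at its middle.
- bowl: Turned wooden bowl, 120 mm across; a bystander. Origin under its centre.
- glue: Blue bottle, 60 mm across, 150 mm high; a bystander. Origin under its centre.
- brush: Flat brush, 150 mm long, lying on the bench; a bystander.
- offcut: Dark wood offcut, 90 x 50 x 30 mm; a bystander. Origin under its centre.
- tin: Open metal tin, 74 mm across, 100 mm high; a bystander. Origin under its centre.
Not all that is in view belongs to the job. Leave any blue or red look-alike of the clamp alone.

How it is judged:
By the outcome, as a careful person would: the job done as asked, in the order asked, and still so for the second after the job is handed in, with the robot touching nothing.
It also fails if it takes over 70 s, if anything falls off the work surface, if the arm or the gripper's body presses on something with over 40 N, if the wrist force passes 120 N, or if a joint passes its speed limit or range.

## Working session

There is one attempt and no reset: what is moved stays moved. The work goes in short steps, Python scripts to look and compute and a shell command to move; the robot and the scene stay as the last step left them, time stands still between calls to the robot, and variables do not carry over. Pictures are saved under pics/ and viewed, at most 10 in all, crops included, and the job is handed in when it is done.

```bash
ls; mkdir -p pics; python3 - <<'E'
from plant import readout, viewer
import cv2, numpy as np
for n in("scene","top"):
    im=viewer.capture(n); cv2.imwrite(f"pics/{n}0.png",im[:,:,::-1]); print(n,viewer.camera_info(n))
print(readout.get_obs())
E
```

```text
pics
scene {'fx': 393.9168373815767, 'fy': 393.9168373815767, 'cx': 253.21376257535192, 'cy': 197.7783282953584, 'origin': array([1056.77498337, -209.19853808, 1024.8835446 ]), 'rotation': array([5.34585590e-01, 6.85873542e-04, 1.25318162e+00])}
top {'fx': 416.3864868349174, 'fy': 416.3864868349174, 'cx': 254.06487150753028, 'cy': 187.42918536560646, 'origin': array([ 501.78471261,  -42.26131324, 1192.94796486]), 'rotation': array([ 3.32135015e-02,  1.44428281e-03, -1.54986243e+00])}
{'time': 0.1, 'joint_positions': array([ 1.17099235e+00,  3.42605808e-01,  1.52488509e+00,  2.14715732e-05,
        1.27539812e+00, -1.45996955e-01]), 'dq': array([ 5.88157790e-04, -1.70829408e-03, -1.26314997e-03,  4.44874316e-04,
       -2.69579044e-03, -1.68742667e-05]), 'tau': array([ 2.04275493e-03, -4.32014287e+01, -2.44690937e+01,  7.19890511e-02,
        5.26491576e-02, -2.20265849e-05]), 'tool_pos': array([131.66730899, 507.88958452, 244.95166885]), 'tcp_rot': array([-3.14031307e+00, -2.08908761e-04,  2.88777923e+00]), 'contact_force': array([-0.9008943 , -0.23728584, -0.20980981]), 'moment': array([0.00856405, 0.02395881, 0.03877732]), 'finger_force': 0.0, 'grip_width': 91.82332286014451}
```

View pics/scene0.png

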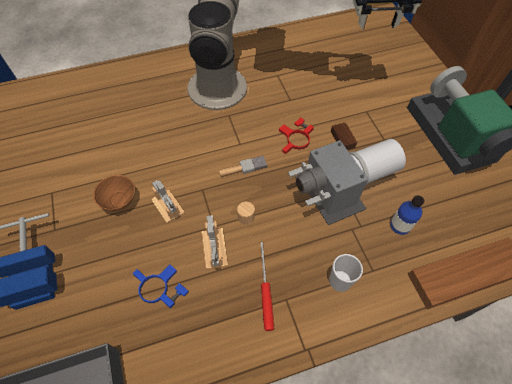

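View pics/top0.png

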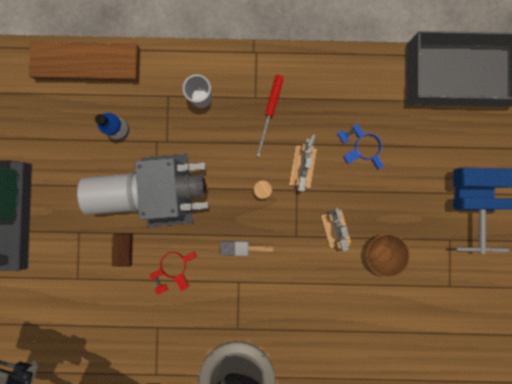

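The larger clamp's holder is near top (304,165) and scene (214,245). The smaller one is at top (338,230). The outlet's stub is at top (190,188), pointing right, with its rest bars at (192,167) and (195,206). Next I'll zoom in.

```bash
python3 - <<'E'
import cv2, numpy as np
t=cv2.imread("pics/top0.png"); s=cv2.imread("pics/scene0.png")
a=cv2.resize(t[125:205,270:350],None,fx=5,fy=5,interpolation=cv2.INTER_CUBIC)
b=cv2.resize(t[150:230,135:215],None,fx=5,fy=5,interpolation=cv2.INTER_CUBIC)
cv2.imwrite("pics/topcrop.png",np.hstack([a,b]))
a=cv2.resize(s[205:285,180:260],None,fx=5,fy=5,interpolation=cv2.INTER_CUBIC)
b=cv2.resize(s[140:220,285:365],None,fx=5,fy=5,interpolation=cv2.INTER_CUBIC)
cv2.imwrite("pics/scenecrop.png",np.hstack([a,b]))
E
```

```text
(no output)
```

View pics/topcrop.png

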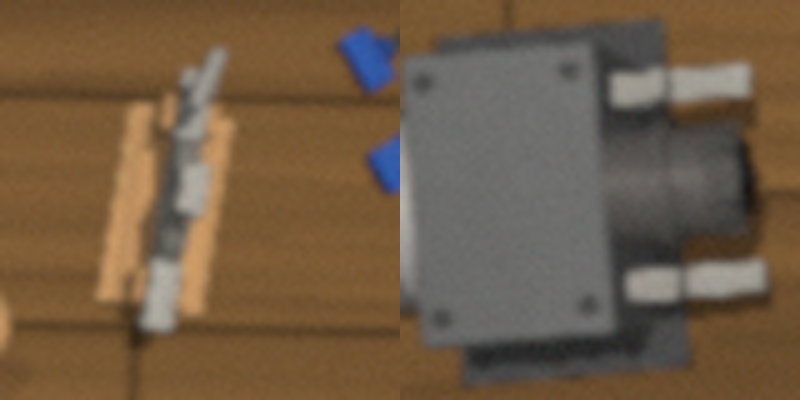

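View pics/scenecrop.png

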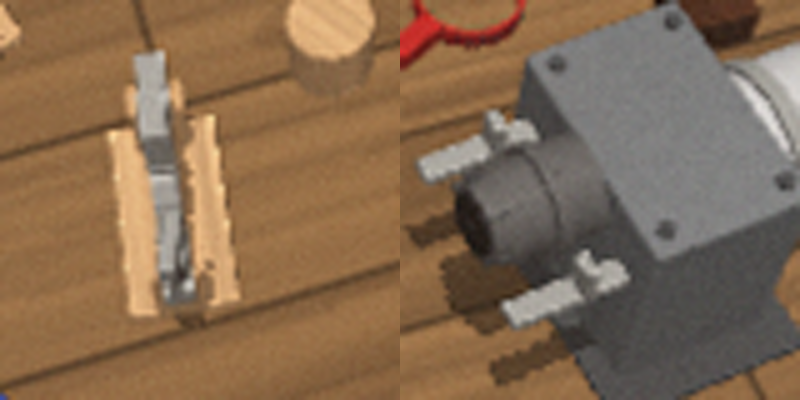

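The top crop shows the light lug plate centred near crop (192,188), which is full (308.4,162.6). The wing is at the upper end (world +x) and the holder rails are tilted about 9°. The outlet's box top has clear corners in both views, and the stub points right (world -y). Now I'll measure.

```bash
cat > h.py <<'E'
import numpy as np, cv2
from scipy.spatial.transform import Rotation as R
from plant import viewer, readout
def ray(cam,px):
    c=viewer.camera_info(cam); px=np.asarray(px,float)
    d=np.array([(px[0]-c['cx'])/c['fx'],-(px[1]-c['cy'])/c['fy'],-1.])
    return c['origin'],R.from_euler('xyz',c['rotation']).apply(d)
def onz(cam,px,z):
    o,d=ray(cam,px); return o+d*(z-o[2])/d[2]
def tri(pt,ps):
    o1,d1=ray('top',pt);o2,d2=ray('scene',ps)
    A=np.c_[d1,-d2]; s=np.linalg.lstsq(A,o2-o1,rcond=None)[0]
    a,b=o1+s[0]*d1,o2+s[1]*d2
    return (a+b)/2,np.linalg.norm(a-b)
def proj(cam,P):
    c=viewer.camera_info(cam); p=R.from_euler('xyz',c['rotation']).inv().apply(np.asarray(P)-c['origin'])
    return np.array([c['cx']+c['fx']*p[0]/-p[2],c['cy']-c['fy']*p[1]/-p[2]])
E
python3 - <<'E'
from h import *
np.set_printoptions(precision=1,suppress=True)
t=lambda x,y,ox,oy:(ox+(x+.5)/5-.5,oy+(y+.5)/5-.5)
T=lambda x,y:t(x,y,270,125) if x<400 else t(x-400,y,135,150)
S=lambda x,y:t(x,y,180,205) if x<400 else t(x-400,y,285,140)
print("box corners top z138")
for p in [(405,57),(590,40),(615,332),(425,345)]: print(onz('top',T(*p),138))
print("box scene z138: front-near(-y,-x?)")
for p in [(528,65),(670,3),(655,262)]: print(onz('scene',S(*p),138))
print("lug", onz('top',T(192,188),134))
for a,b in [((130,105),(98,300)),((235,120),(205,315))]:
    for z in (20,50):
        P,Q=onz('top',T(*a),z),onz('top',T(*b),z); print("rail",P,Q,np.degrees(np.arctan2(*(P-Q)[1::-1])))
# fit masks
im=cv2.imread('pics/top0.png')
for nm,(x0,y0,x1,y1),lo in [("lug",(300,154,318,172),140)]:
    g=cv2.resize(im[y0:y1,x0:x1],None,fx=4,fy=4,interpolation=cv2.INTER_CUBIC)
    hsv=cv2.cvtColor(g,cv2.COLOR_BGR2HSV); m=((hsv[...,2]>lo)&(hsv[...,1]<50)).astype(np.uint8)
    n,l,st,ce=cv2.connectedComponentsWithStats(m)
    for i in range(1,n):
        if st[i,4]>60: c=(ce[i]+.5)/4-.5+[x0,y0]; print(nm,st[i],c,onz('top',c,134))
E
```

```text
box corners top z138
[597.7 262.4 138. ]
[608.3 168.6 138. ]
[460.5 151.9 138. ]
[451.9 247.8 138. ]
box scene z138: front-near(-y,-x?)
[467.7 152.2 138. ]
[452.1 246.3 138. ]
[608.9 166.3 138. ]
lug [ 604.1 -176.1  134. ]
rail [ 661.5 -154.7   20. ] [ 550.8 -138.6   20. ] -8.268020239675273
rail [ 657.4 -151.8   50. ] [ 549.5 -136.1   50. ] -8.268020239675277
rail [ 654.2 -214.2   20. ] [ 543.6 -199.    20. ] -7.792639859721333
rail [ 650.3 -209.8   50. ] [ 542.5 -195.    50. ] -7.7926398597213575
lug [ 23  12  23  45 717] [308.2 162.1] [ 604.4 -176.6  134. ]
```

```bash
python3 - <<'E'
from h import *
np.set_printoptions(precision=1,suppress=True)
k=4
for cam,f,(x0,y0,x1,y1),c in [('top','pics/top0.png',(125,145,215,235),(155,190)),('scene','pics/scene0.png',(290,130,385,225),(337,167))]:
    im=cv2.imread(f); im=im[y0:y1,x0:x1]
    im=cv2.GaussianBlur(cv2.resize(im,None,fx=k,fy=k,interpolation=cv2.INTER_CUBIC),(0,0),2)
    cx,cy=((c[0]-x0)*k,(c[1]-y0)*k); p=np.median(im[cy-20:cy+20,cx-20:cx+20].reshape(-1,3),0)
    m=(np.abs(im.astype(float)-p).max(2)<18).astype(np.uint8)
    m=cv2.morphologyEx(m,cv2.MORPH_OPEN,np.ones((25,25)))
    n,l,st,ce=cv2.connectedComponentsWithStats(m); i=l[cy,cx]; m=(l==i).astype(np.uint8)
    cn=max(cv2.findContours(m,0,1)[0],key=cv2.contourArea)
    pts=np.array([onz(cam,(q[0]+.5)/k-.5+np.array([x0,y0]),138)[:2] for q in cn[:,0]],np.float32)
    r=cv2.minAreaRect(pts); print(cam,p,r, cv2.boxPoints(r).tolist())
# bright pieces (bars / clamp) in top
im=cv2.imread('pics/top0.png')
for nm,(x0,y0,x1,y1),z in [("bars",(175,158,215,215),96.5),("clamp",(290,128,325,195),68)]:
    g=cv2.resize(im[y0:y1,x0:x1],None,fx=k,fy=k,interpolation=cv2.INTER_CUBIC); h=cv2.cvtColor(g,cv2.COLOR_BGR2HSV)
    m=((h[...,2]>125)&(h[...,1]<45)).astype(np.uint8)
    for cn in cv2.findContours(m,0,1)[0]:
        if cv2.contourArea(cn)<150: continue
        pts=np.array([onz('top',(q[0]+.5)/k-.5+np.array([x0,y0]),z)[:2] for q in cn[:,0]],np.float32)
        r=cv2.minAreaRect(pts); print(nm,np.round(r[0],1),np.round(r[1],1),round(r[2],1),cv2.boxPoints(r).round(1).tolist())
E
```

```text
top [108. 109. 109.] ((561.0110473632812, 209.866943359375), (144.28265380859375, 4.9591064453125e-05), 46.38824462890625) [[511.250244140625, 157.6344451904297], [511.250244140625, 157.63441467285156], [610.7718505859375, 262.09942626953125], [610.7718505859375, 262.0994873046875]]
scene [127. 127. 127.] ((568.0881958007812, 189.9903106689453), (171.68836975097656, 2.9802322387695312e-05), 17.739295959472656) [[486.32568359375, 163.83477783203125], [486.32568359375, 163.83474731445312], [649.8507080078125, 216.14584350585938], [649.8507080078125, 216.1458740234375]]
bars [585.  142.7] [38.4  0. ] 46.3 [[571.7999877929688, 128.89999389648438], [571.7999877929688, 128.89999389648438], [598.2999877929688, 156.60000610351562], [598.2999877929688, 156.60000610351562]]
bars [548.2 104.2] [58.9  0. ] 46.3 [[527.7999877929688, 82.9000015258789], [527.7999877929688, 82.9000015258789], [568.5, 125.5], [568.5, 125.5]]
bars [571.1 128.2] [101.1   0. ] 46.3 [[536.2000122070312, 91.69999694824219], [536.2000122070312, 91.69999694824219], [606.0999755859375, 164.8000030517578], [606.0999755859375, 164.8000030517578]]
clamp [ 671.9 -165.8] [25.9  0. ] 46.0 [[662.9000244140625, -175.10000610351562], [662.9000244140625, -175.10000610351562], [680.9000244140625, -156.5], [680.9000244140625, -156.5]]
clamp [ 654.9 -183.4] [23.  0.] 46.0 [[646.9000244140625, -191.60000610351562], [646.9000244140625, -191.60000610351562], [662.9000244140625, -175.10000610351562], [662.9000244140625, -175.10000610351562]]
clamp [ 650.2 -188.2] [34.5  0. ] 46.0 [[638.2000122070312, -200.60000610351562], [638.2000122070312, -200.60000610351562], [662.2000122070312, -175.8000030517578], [662.2000122070312, -175.8000030517578]]
```

```bash
cat > m.py <<'E'
from h import *
k=4
def rect(cn,cam,o,z):
    pts=np.array([onz(cam,(q+.5)/k-.5+np.array(o),z)[:2] for q in cn[:,0]],np.float32)
    r=cv2.minAreaRect(pts); return np.round(r[0],1),np.round(r[1],1),round(r[2],1),cv2.boxPoints(r).round(1).tolist()
def bright(im,nm,box,z,v=125,cam='top',mina=150):
    x0,y0,x1,y1=box
    g=cv2.resize(im[y0:y1,x0:x1],None,fx=k,fy=k,interpolation=cv2.INTER_CUBIC); h=cv2.cvtColor(g,cv2.COLOR_BGR2HSV)
    m=((h[...,2]>v)&(h[...,1]<45)).astype(np.uint8)
    for cn in cv2.findContours(m,0,1)[0]:
        if cv2.contourArea(cn)>mina: print(nm,z,*rect(cn,cam,(x0,y0),z))
E
python3 - <<'E'
from m import *
np.set_printoptions(precision=1,suppress=True)
for cam,f,(x0,y0,x1,y1),c in [('top','pics/top0.png',(125,145,215,235),(155,190)),('scene','pics/scene0.png',(290,130,385,225),(337,167))]:
    im=cv2.imread(f); im=im[y0:y1,x0:x1]
    im=cv2.GaussianBlur(cv2.resize(im,None,fx=k,fy=k,interpolation=cv2.INTER_CUBIC),(0,0),2)
    cx,cy=((c[0]-x0)*k,(c[1]-y0)*k); p=np.median(im[cy-20:cy+20,cx-20:cx+20].reshape(-1,3),0)
    m=(np.abs(im.astype(float)-p).max(2)<18).astype(np.uint8)
    m=cv2.morphologyEx(m,cv2.MORPH_OPEN,np.ones((25,25)))
    n,l,st,ce=cv2.connectedComponentsWithStats(m); m=(l==l[cy,cx]).astype(np.uint8)
    cn=max(cv2.findContours(m,0,1)[0],key=cv2.contourArea); print(cam,p,*rect(cn,cam,(x0,y0),138))
im=cv2.imread('pics/top0.png')
bright(im,"bars",(175,158,215,215),96.5); bright(im,"clamp",(290,128,325,195),68); bright(im,"lug",(290,128,325,195),134,140)
E
```

```text
top [108. 109. 109.] [530.1 208.3] [146.9 100.2] 4.6 [[452.8999938964844, 252.3000030517578], [460.8999938964844, 152.5], [607.4000244140625, 164.3000030517578], [599.2999877929688, 264.20001220703125]]Traceback (most recent call last):
  File "<stdin>", line 10, in <module>
  File "m.py", line 4, in rect
    pts=np.array([onz(cam,(q+.5)/k-.5+np.array(o),z)[:2] for q in cn[:,0]],np.float32)
                  ~~~^^^^^^^^^^^^^^^^^^^^^^^^^^^^^^^
  File "h.py", line 9, in onz
    o,d=ray(cam,px); return o+d*(z-o[2])/d[2]
        ~~~^^^^^^^^
  File "h.py", line 5, in ray
    c=viewer.camera_info(cam); px=np.asarray(px,float)
ValueError: time passes only in moves, steps and waits
```

```bash
sed -i 's/^def ray/from functools import lru_cache\nCI=lru_cache(None)(viewer.camera_info)\ndef ray/; s/c=viewer.camera_info(cam)/c=CI(cam)/' h.py
python3 - <<'E'
from m import *
np.set_printoptions(precision=1,suppress=True)
for cam,f,(x0,y0,x1,y1),c in [('top','pics/top0.png',(125,145,215,235),(155,190)),('scene','pics/scene0.png',(290,130,385,225),(337,167))]:
    im=cv2.imread(f); im=im[y0:y1,x0:x1]
    im=cv2.GaussianBlur(cv2.resize(im,None,fx=k,fy=k,interpolation=cv2.INTER_CUBIC),(0,0),2)
    cx,cy=((c[0]-x0)*k,(c[1]-y0)*k); p=np.median(im[cy-20:cy+20,cx-20:cx+20].reshape(-1,3),0)
    m=(np.abs(im.astype(float)-p).max(2)<18).astype(np.uint8)
    m=cv2.morphologyEx(m,cv2.MORPH_OPEN,np.ones((25,25)))
    n,l,st,ce=cv2.connectedComponentsWithStats(m); m=(l==l[cy,cx]).astype(np.uint8)
    cn=max(cv2.findContours(m,0,1)[0],key=cv2.contourArea); print(cam,p,*rect(cn,cam,(x0,y0),138))
im=cv2.imread('pics/top0.png')
bright(im,"bars",(175,158,215,215),96.5); bright(im,"clamp",(290,128,325,195),68); bright(im,"lug",(290,128,325,195),134,140)
E
```

```text
top [108. 109. 109.] [530.1 208.3] [146.9 100.2] 4.6 [[452.8999938964844, 252.3000030517578], [460.8999938964844, 152.5], [607.4000244140625, 164.3000030517578], [599.2999877929688, 264.20001220703125]]
scene [127. 127. 127.] [530.6 209.6] [147.4  98.8] 3.4 [[454.1000061035156, 254.60000610351562], [460.0, 155.89999389648438], [607.0999755859375, 164.6999969482422], [601.2999877929688, 263.29998779296875]]
bars 96.5 [484.2 140.1] [15.1 27. ] 1.2 [[476.3999938964844, 153.39999389648438], [476.8999938964844, 126.4000015258789], [492.0, 126.80000305175781], [491.5, 153.6999969482422]]
bars 96.5 [488.2 102.6] [16.3 41.6] 4.0 [[478.6000061035156, 122.80000305175781], [481.5, 81.30000305175781], [497.79998779296875, 82.4000015258789], [494.8999938964844, 123.9000015258789]]
bars 96.5 [590.5 128.7] [17.3 72. ] 5.7 [[578.2999877929688, 163.6999969482422], [585.4000244140625, 92.0], [602.7000122070312, 93.69999694824219], [595.5999755859375, 165.39999389648438]]
clamp 68 [ 552.5 -168.4] [16.5 38.7] 84.9 [[532.4000244140625, -174.8000030517578], [571.0, -178.3000030517578], [572.5, -161.899993
[... 270 characters left out ...]
.6] 76.1 [[634.7999877929688, -188.10000610351562], [684.9000244140625, -200.5], [689.2000122070312, -182.89999389648438], [639.0999755859375, -170.5]]
lug 134 [ 549.5 -161.4] [14.6 34.1] 84.4 [[531.7999877929688, -167.0], [565.7000122070312, -170.3000030517578], [567.0999755859375, -155.6999969482422], [533.2000122070312, -152.39999389648438]]
lug 134 [ 604.5 -176.4] [12.2 28.1] 82.9 [[589.7999877929688, -180.6999969482422], [617.7000122070312, -184.1999969482422], [619.2000122070312, -172.0], [591.2999877929688, -168.5]]
lug 134 [ 652.6 -180.5] [10.3 46.9] 76.3 [[628.5999755859375, -180.0], [674.2000122070312, -191.10000610351562], [676.5999755859375, -181.0], [631.0, -169.89999389648438]]
```

Both views agree. The box centre is (530.4, 209) and the rest-bar ends give an origin of about (538.1, 127.3) with yaw 5.4°; bar spacing measures 105 mm against 104 given. The lug is at (604.5, -176.5) with clamp yaw about -8°, and its plate measures 28x12 against 26x14. Moving above the lug.

```bash
R='0.0197 -0.0285 0 0 0 0.0145 50'; 
python3 -m creep '0.0197 -0.0285 0 0 0 0.0145 50;0.0197 -0.0285 0 0 0 0.0145 50;0.0197 -0.0285 0 0 0 0.0145 50;0.0197 -0.0285 0 0 0 0.0145 50;0.0197 -0.0285 0 0 0 0.0145 50;0.0197 -0.0285 0 0 0 0.0145 50;0.0197 -0.0285 0 0 0 0.0145 50;0.0197 -0.0285 0 0 0 0.0145 50' | tail -5
python3 -m creep '0.0197 -0.0285 0 0 0 0 50;0.0197 -0.0285 0 0 0 0 50;0.0197 -0.0285 0 0 0 0 50;0.0197 -0.0285 0 0 0 0 50;0.0197 -0.0285 0 0 0 0 50;0.0197 -0.0285 0 0 0 0 50;0.0197 -0.0285 0 0 0 0 50;0.0197 -0.0285 0 0 0 0 50' | tail -5
python3 -m creep '0.0197 -0.0285 0 0 0 0 50;0.0197 -0.0285 0 0 0 0 50;0.0197 -0.0285 0 0 0 0 50;0.0197 -0.0285 0 0 0 0 50;0.0197 -0.0285 0 0 0 0 50;0.0197 -0.0285 0 0 0 0 50;0.0197 -0.0285 0 0 0 0 50;0.0197 -0.0285 0 0 0 0 50' | tail -5
python3 -m creep '0 0 0 0 0 0 50;0 0 0 0 0 0 50'
```

```text
tool_pos: [289.8, 278.6, 245.4]
tcp_rot: [-3.141, -0.0, 3.005]
contact_force: [-0.2, 1.7, 0.5]
grip_width: 47.0
finger_force: 0.0
tool_pos: [447.5, 50.5, 245.3]
tcp_rot: [3.141, -0.001, 3.003]
contact_force: [1.1, 0.5, 1.4]
grip_width: 46.2
finger_force: 0.0
tool_pos: [605.1, -177.3, 244.9]
tcp_rot: [3.141, -0.001, 3.004]
contact_force: [0.1, 0.1, 0.2]
grip_width: 45.8
finger_force: 0.0
time: 2.27
tool_pos: [604.6, -177.1, 243.9]
tcp_rot: [3.141, -0.002, 3.002]
contact_force: [-0.3, -0.2, -0.3]
grip_width: 46.5
finger_force: 0.0
```

```bash

python3 -m creep '0 0 -0.025 0 0 0 50;0 0 -0.025 0 0 0 50;0 0 -0.025 0 0 0 50;0 0 -0.020 0 0 0 50;0 0.0004 -0.015 0 0 0 50;0 0 -0.01 0 0 0 50;0 0 0 0 0 0 50'
python3 -m creep '0 0 0 0 0 0 30;0 0 0 0 0 0 25;0 0 0 0 0 0 20;0 0 0 0 0 0 17;0 0 0 0 0 0 14;0 0 0 0 0 0 10;0 0 0 0 0 0 5;0 0 0 0 0 0 0'
python3 -m creep '0 0 0 0 0 0 0;0 0 0 0 0 0 0;0 0 0 0 0 0 0;0 0 0 0 0 0 0'
python3 - <<'E'
from m import *
for n in("scene","top"):
    im=viewer.capture(n); cv2.imwrite(f"pics/{n}1.png",im[:,:,::-1])
t=cv2.imread("pics/top1.png"); s=cv2.imread("pics/scene1.png")
cv2.imwrite("pics/grip.png",np.hstack([cv2.resize(x,None,fx=5,fy=5,interpolation=cv2.INTER_CUBIC) for x in (t[125:205,270:350],s[205:285,180:260])]))
print(readout.get_obs()['moment'])
E
```

```text
time: 2.85
tool_pos: [603.1, -173.9, 123.5]
tcp_rot: [3.14, -0.004, 3.005]
contact_force: [-0.8, 0.1, -0.5]
grip_width: 46.0
finger_force: 0.0
time: 3.52
tool_pos: [604.8, -175.5, 126.2]
tcp_rot: [-3.141, 0.001, 3.004]
contact_force: [-0.3, 0.9, 3.9]
grip_width: 13.9
finger_force: 30.0
time: 3.85
tool_pos: [604.8, -175.5, 126.2]
tcp_rot: [-3.141, 0.001, 3.004]
contact_force: [-2.2, 0.3, 6.0]
grip_width: 14.0
finger_force: 30.0
[ 0.06923512  0.17134994 -0.08771971]
```

View pics/grip.png

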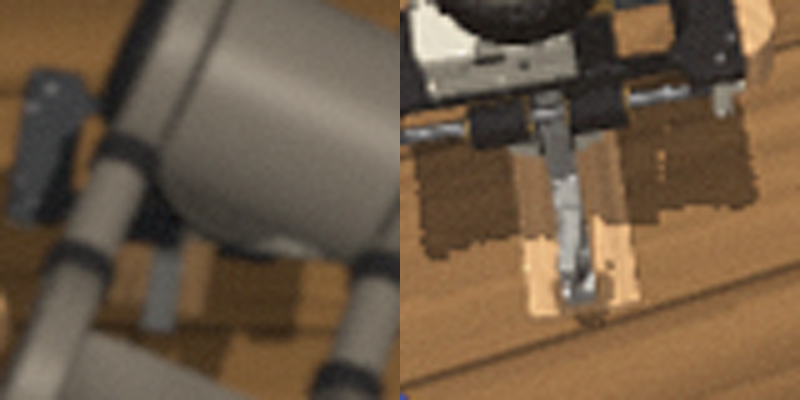

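The pads hold the plate: width is 14.0 mm, force 30 N, and the band is upright in the holder. Lifting.

```bash

python3 -m creep '0 0 0.002 0 0 0 0;0 0 0.003 0 0 0 0;0 0 0.005 0 0 0 0;0 0 0.005 0 0 0 0;0 0 0.005 0 0 0 0;0 0 0 0 0 0 0'
python3 -m creep '0 0 0.015 0 0 0 0;0 0 0.015 0 0 0 0;0 0 0.020 0 0 0 0;0 0 0.020 0 0 0 0;0 0 0.010 0 0 0 0;0 0 0 0 0 0 0;0 0 0 0 0 0 0'
```

```text
time: 4.45
tool_pos: [605.2, -175.6, 146.9]
tcp_rot: [-3.141, 0.002, 3.004]
contact_force: [-0.2, -0.5, -0.4]
grip_width: 13.7
finger_force: 30.0
time: 5.03
tool_pos: [604.6, -175.4, 225.4]
tcp_rot: [-3.142, 0.0, 3.004]
contact_force: [0.0, -0.6, -2.4]
grip_width: 13.6
finger_force: 30.0
```

```bash

python3 -m creep '-0.0074 0.0285 0 0 0 0.029 0;-0.0074 0.0285 0 0 0 0.029 0;-0.0074 0.0285 0 0 0 0.029 0;-0.0074 0.0285 0 0 0 0.029 0;-0.0074 0.0285 0 0 0 0.029 0;-0.0074 0.0285 0 0 0 0.029 0;-0.0074 0.0285 0 0 0 0.029 0;-0.0074 0.0285 0 0 0 0.029 0'
python3 -m creep '0 0 -0.010 0 0 0 0;0 0 -0.015 0 0 0 0;0 0 -0.015 0 0 0 0;0 0 -0.009 0 0 0 0;0 0 0 0 0 0 0;0 0 0 0 0 0 0;0 0 0 0 0 0 0'
python3 - <<'E'
from m import *
for n in("scene","top"):
    im=viewer.capture(n); cv2.imwrite(f"pics/{n}2.png",im[:,:,::-1])
t=cv2.imread("pics/top2.png"); s=cv2.imread("pics/scene2.png")
cv2.imwrite("pics/stage.png",np.hstack([cv2.resize(x,None,fx=4,fy=4,interpolation=cv2.INTER_CUBIC) for x in (t[140:240,165:265],s[140:240,245:345])]))
E
```

```text
time: 5.7
tool_pos: [544.0, 53.9, 223.8]
tcp_rot: [3.141, -0.003, -3.046]
contact_force: [1.2, 0.5, -1.5]
grip_width: 13.8
finger_force: 30.0
time: 6.28
tool_pos: [545.8, 52.3, 176.8]
tcp_rot: [-3.142, 0.001, -3.048]
contact_force: [0.9, -0.1, -1.1]
grip_width: 13.9
finger_force: 30.0
```

View pics/stage.png

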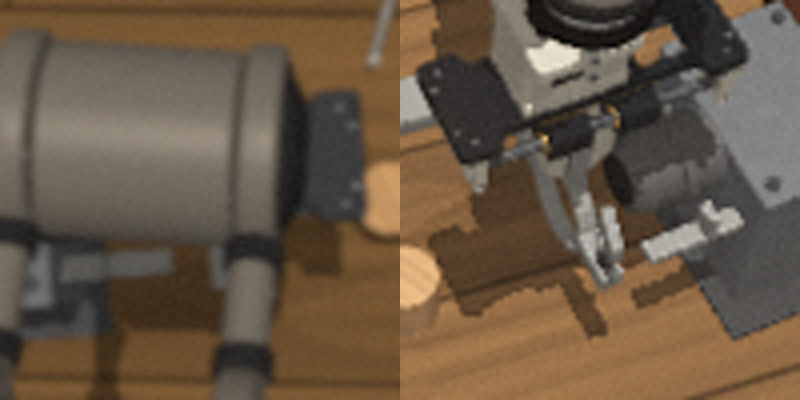

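The band hangs upright just in front of the stub. I'll overlay the predicted features to check the relative alignment.

```bash
python3 - <<'E'
from m import *
def fr(o,yaw): 
    Rz=R.from_euler('z',yaw); return lambda p: Rz.apply(p)+o
O=fr(np.array([538.1,127.3,0]),.094); C=fr(np.array([545.8,52.3,110.6]),.094)
s=cv2.imread("pics/scene2.png"); x0,y0,x1,y1=275,150,345,220; k=8
g=cv2.resize(s[y0:y1,x0:x1],None,fx=k,fy=k,interpolation=cv2.INTER_CUBIC)
def pl(P,col,cl=True):
    q=np.array([((proj('scene',p)-[x0,y0]+.5)*k) for p in P]).round().astype(int); cv2.polylines(g,[q],cl,col,1)
a=np.linspace(0,2*np.pi,60)
circ=lambda r,y,z:np.c_[r*np.cos(a),0*a+y,z+r*np.sin(a)]
pl([O(p) for p in circ(30.25,-19,110)],(0,255,255)); pl([O(p) for p in circ(23.5,-35,110)],(0,255,255))
for sx in(52,):
    pl([O(np.array(p)) for p in [(sx-8,-40,96.5),(sx+8,-40,96.5),(sx+8,0,96.5),(sx-8,0,96.5)]],(0,255,0))
pl([C(p) for p in circ(35,-6.5,0)],(255,0,255)); pl([C(p) for p in circ(32,-6.5,0)],(255,0,255))
pl([C(np.array(p)) for p in [(71,-8,-8),(71,8,-8),(71,8,8),(71,-8,8)]],(0,0,255))
pl([C(np.array(p)) for p in [(60,-1,54),(60,1,54)]],(0,0,255))
cv2.imwrite("pics/ov.png",g)
E
```

```text
(no output)
```

View pics/ov.png

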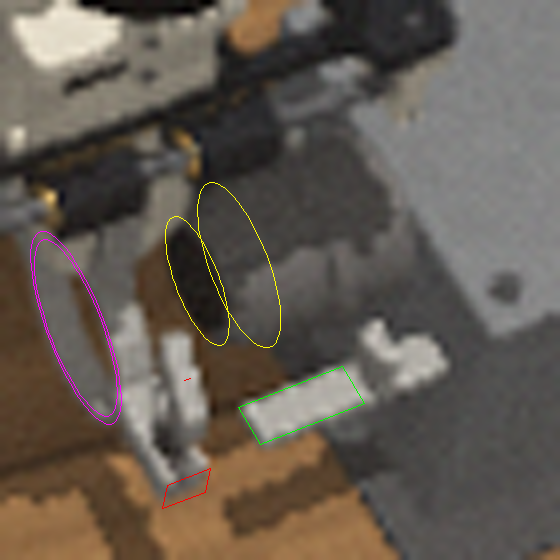

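Prediction and image agree to about 0.5 px (~1 mm): the bar and stub outlines sit on the real ones, as do the block end and band. Starting the slide over the taper.

```bash

python3 -m creep '-0.001 0.006 0 0 0 0 0;-0.001 0.008 -0.0003 0 0 0 0;-0.0009 0.008 0 0 0 0 0;-0.0008 0.008 0 0 0 0 0;-0.0007 0.007 0 0 0 0 0;-0.0004 0.005 0 0 0 0 0;-0.0002 0.002 0 0 0 0 0;0 0 0 0 0 0 0'
python3 -m creep '-0.0002 0.002 0 0 0 0 0;-0.0002 0.002 0 0 0 0 0;0 0 0 0 0 0 0;0 0 0 0 0 0 0'
python3 -c "
from plant import readout as r;print(r.get_obs()['moment'])"
```

```text
time: 7.05
tool_pos: [540.3, 97.3, 176.2]
tcp_rot: [3.141, -0.0, -3.046]
contact_force: [0.5, -0.4, -2.0]
grip_width: 14.0
finger_force: 30.0
time: 7.38
tool_pos: [540.0, 100.5, 176.2]
tcp_rot: [3.142, 0.0, -3.048]
contact_force: [0.5, 0.6, -2.1]
grip_width: 13.7
finger_force: 30.0
[ 0.03392995  0.08253278 -0.02198957]
```

```bash

python3 -m creep '0.0002 0.0015 0 0 0 0 0;0 0.0015 0 0 0 0 0;-0.0001 0.0015 0 0 0 0 0;0 0 0 0 0 0 0;0 0 0 0 0 0 0'
python3 -m creep '-0.0002 0.0015 0 0 0 0 0;-0.0001 0.0015 0 0 0 0 0;0 0 0 0 0 0 0;0 0 0 0 0 0 0'
python3 -c "
from plant import readout as r;print(r.get_obs()['moment'])"
```

```text
time: 7.8
tool_pos: [540.1, 105.2, 176.2]
tcp_rot: [3.142, -0.0, -3.047]
contact_force: [-0.5, 0.1, -2.0]
grip_width: 14.0
finger_force: 30.0
time: 8.13
tool_pos: [539.8, 108.2, 176.2]
tcp_rot: [3.141, 0.0, -3.047]
contact_force: [-0.3, -1.0, -1.2]
grip_width: 14.0
finger_force: 30.0
[0.05347935 0.05777701 0.0118095 ]
```

```bash

python3 -m creep '-0.0001 0.0015 0 0 0 0 0;-0.0002 0.0015 0 0 0 0 0;0 0.001 0 0 0 0 0;0 0 0 0 0 0 0;0 0 0 0 0 0 0'
python3 -m creep '-0.0001 0.0015 0 0 0 0 0;-0.0001 0.0015 0 0 0 0 0;-0.0001 0.001 0 0 0 0 0;0 0 0 0 0 0 0;0 0 0 0 0 0 0'
python3 -c "
from plant import readout as r;print(r.get_obs()['moment'])"
```

```text
time: 8.55
tool_pos: [539.5, 112.2, 176.2]
tcp_rot: [3.142, -0.0, -3.047]
contact_force: [-0.1, -0.9, -1.7]
grip_width: 13.7
finger_force: 30.0
time: 8.97
tool_pos: [539.2, 116.2, 176.2]
tcp_rot: [3.141, 0.0, -3.047]
contact_force: [-0.1, 0.6, -2.4]
grip_width: 13.9
finger_force: 30.0
[0.01465602 0.05255333 0.04081132]
```

```bash

python3 -m creep '-0.0001 0.001 0 0 0 0 0;-0.0001 0.001 0 0 0 0 0;0 0 0 0 0 0 0;0 0 0 0 0 0 0'
python3 -m creep '-0.0001 0.001 0 0 0 0 0;0 0 0 0 0 0 0;0 0 0 0 0 0 0'
python3 -m creep '-0.0001 0.001 0 0 0 0 0;0 0 0 0 0 0 0;0 0 0 0 0 0 0'
python3 -c "
from plant import readout as r;print(r.get_obs()['moment'])"
```

```text
time: 9.3
tool_pos: [539.0, 118.2, 176.2]
tcp_rot: [3.142, 0.0, -3.047]
contact_force: [-0.5, 0.5, -1.6]
grip_width: 14.0
finger_force: 30.0
time: 9.55
tool_pos: [538.9, 119.2, 176.2]
tcp_rot: [3.142, 0.0, -3.047]
contact_force: [-0.5, 0.3, -2.0]
grip_width: 14.1
finger_force: 30.0
time: 9.8
tool_pos: [538.8, 120.1, 176.2]
tcp_rot: [3.142, -0.0, -3.047]
contact_force: [0.0, 0.1, -1.9]
grip_width: 13.7
finger_force: 30.0
[-0.01664591 -0.0091972   0.00124206]
```

```bash

for i in 1; do python3 -m creep '0 0.0005 0 0 0 0 0;0 0 0 0 0 0 0;0 0 0 0 0 0 0'
python3 -m creep '-0.0001 0.0005 0 0 0 0 0;0 0 0 0 0 0 0;0 0 0 0 0 0 0'
python3 -m creep '0 0.0005 0 0 0 0 0;0 0 0 0 0 0 0;0 0 0 0 0 0 0'; done | grep -E 'pos|contact|rot'
python3 -c "
from plant import readout as r;print(r.get_obs()['moment'])"
```

```text
tool_pos: [538.7, 120.6, 176.2]
tcp_rot: [3.141, -0.0, -3.047]
contact_force: [-0.0, 1.1, -2.1]
tool_pos: [538.7, 120.9, 176.2]
tcp_rot: [-3.141, -0.0, -3.047]
contact_force: [-0.7, -2.0, -1.8]
tool_pos: [538.7, 121.2, 176.2]
tcp_rot: [-3.141, -0.0, -3.047]
contact_force: [-0.3, -4.1, -1.4]
[-0.80106069  0.17399392 -0.01804178]
```

Contact with the collar/stops is at y ≈ 120.8, as estimated. Easing off by half a millimetre, then lowering until the band hangs.

```bash

(python3 -m creep '0 -0.001 0 0 0 0 0;0 0 -0.001 0 0 0 0;0 0 -0.001 0 0 0 0;0 0 0 0 0 0 0;0 0 0 0 0 0 0'
python3 -m creep '0 0 -0.0005 0 0 0 0;0 0 0 0 0 0 0;0 0 0 0 0 0 0'
python3 -m creep '0 0 -0.0005 0 0 0 0;0 0 0 0 0 0 0;0 0 0 0 0 0 0'
python3 -m creep '0 0 -0.0005 0 0 0 0;0 0 0 0 0 0 0;0 0 0 0 0 0 0') | grep -E 'pos|contact|rot'
python3 -c "
from plant import readout as r;print(r.get_obs()['moment'])"
```

```text
tool_pos: [538.7, 120.8, 174.1]
tcp_rot: [3.141, -0.0, -3.047]
contact_force: [-0.9, -0.3, -1.9]
tool_pos: [538.7, 120.8, 173.7]
tcp_rot: [3.141, -0.0, -3.047]
contact_force: [-0.2, -0.1, -2.2]
tool_pos: [538.7, 120.7, 173.2]
tcp_rot: [3.141, -0.0, -3.047]
contact_force: [-0.1, 0.4, -2.8]
tool_pos: [538.8, 120.6, 173.0]
tcp_rot: [3.141, 0.0, -3.047]
contact_force: [-1.5, -1.3, 1.3]
[ 0.08128879  0.22045814 -0.01765741]
```

```bash

python3 -m creep '0 0 0 0 0 0 10;0 0 0 0 0 0 14;0 0 0 0 0 0 18;0 0 0 0 0 0 25;0 0 0 0 0 0 35;0 0 0 0 0 0 40;0 0 0 0 0 0 40'
python3 -m creep '0 0 0.01 0 0 0 40;0 0 0.02 0 0 0 40;0 0 0.04 0 0 0 40;0 0 0.04 0 0 0 40;-0.03 -0.02 0 0 0 0 40;-0.035 -0.02 0 0 0 0 40;-0.035 -0.02 0 0 0 0 40;-0.035 -0.02 0 0 0 0 40'
python3 -m creep '-0.03 -0.02 0 0 0 0 40;0 0 0 0 0 0 40'
python3 - <<'E'
from m import *
for n in("scene","top"):
    im=viewer.capture(n); cv2.imwrite(f"pics/{n}3.png",im[:,:,::-1])
t=cv2.imread("pics/top3.png"); s=cv2.imread("pics/scene3.png")
cv2.imwrite("pics/hang.png",np.hstack([cv2.resize(x,None,fx=5,fy=5,interpolation=cv2.INTER_CUBIC) for x in (t[145:225,155:235],s[140:220,275:355])]))
E
```

```text
time: 12.3
tool_pos: [538.8, 120.6, 172.7]
tcp_rot: [3.142, 0.0, -3.047]
contact_force: [1.0, 1.1, 0.6]
grip_width: 35.6
finger_force: 0.0
time: 12.97
tool_pos: [402.1, 40.1, 283.4]
tcp_rot: [-3.141, 0.001, -3.047]
contact_force: [-0.2, -1.2, 1.6]
grip_width: 36.6
finger_force: 0.0
time: 13.13
tool_pos: [369.0, 19.0, 283.4]
tcp_rot: [-3.141, -0.002, -3.049]
contact_force: [0.9, -0.1, -0.0]
grip_width: 36.7
finger_force: 0.0
```

View pics/hang.png

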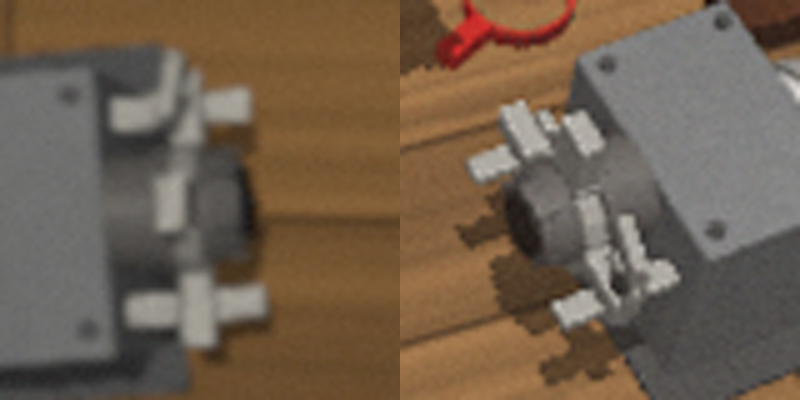

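The clamp hangs upright behind the barb against the collar. The lug plate is at top crop (172,203), and the wing is at about (175,80) at the +x side. Now I'll measure the wing's centre and angle.

```bash
python3 - <<'E'
from m import *
t=cv2.imread("pics/top3.png")
bright(t,"lug",(180,177,198,195),180.5,135); 
for v in (125,140,155): bright(t,"wing",(183,150,198,175),160.5,v,mina=80)
def fr(o,yaw): 
    Rz=R.from_euler('z',yaw); return lambda p: Rz.apply(p)+o
s=cv2.imread("pics/scene3.png")
out=[]
C=fr(np.array([538.75,120.6,106.5]),.094)
for cam,im,x0,y0 in (('top',t,175,150),('scene',s,310,175)):
    k=9; g=cv2.resize(im[y0:y0+44,x0:x0+44],None,fx=k,fy=k,interpolation=cv2.INTER_CUBIC)
    for P,col in (([(-13,-7,74),(13,-7,74),(13,7,74),(-13,7,74)],(0,0,255)),([(60,-4,54),(60,4,54)],(0,255,0)),([(56,0,54),(64,0,54)],(0,255,0)),([(60,0,54),(60,0,36)],(255,0,0)),([(71,-8,8),(71,8,8),(55,8,8),(55,-8,8)],(255,0,255))):
        q=np.array([((proj(cam,C(np.array(p)))-[x0,y0]+.5)*k) for p in P]).round().astype(int); cv2.polylines(g,[q],True,col,1)
    out.append(g)
cv2.imwrite("pics/wing.png",np.hstack(out))
E
```

```text
lug 180.5 [538.9 119. ] [28.  12.8] 1.5 [[524.7000122070312, 125.0], [525.0999755859375, 112.19999694824219], [553.0999755859375, 113.0], [552.7000122070312, 125.69999694824219]]
wing 160.5 [584.  109.5] [16.7 35.5] 78.1 [[564.9000244140625, 104.9000015258789], [599.5999755859375, 97.5999984741211], [603.0, 114.0], [568.2999877929688, 121.30000305175781]]
wing 160.5 [594.5 129.7] [16.2 39.4] 80.2 [[573.7000122070312, 125.0], [612.5, 118.30000305175781], [615.2000122070312, 134.3000030517578], [576.4000244140625, 141.0]]
wing 160.5 [576.5 114.7] [13.7  8.7] 1.2 [[569.5, 118.9000015258789], [569.7000122070312, 110.19999694824219], [583.4000244140625, 110.5], [583.2000122070312, 119.19999694824219]]
wing 160.5 [586.9 104.8] [11.8  5.6] 1.5 [[581.0, 107.4000015258789], [581.0999755859375, 101.80000305175781], [592.9000244140625, 102.0999984741211], [592.7999877929688, 107.69999694824219]]
wing 160.5 [591.8 127.9] [13.6 35.9] 54.3 [[573.2999877929688, 132.89999389648438], [602.4000244140625, 111.9000015258789], [610.2999877929688, 122.9000015258789], [581.2000122070312, 143.89999389648438]]
```

View pics/wing.png

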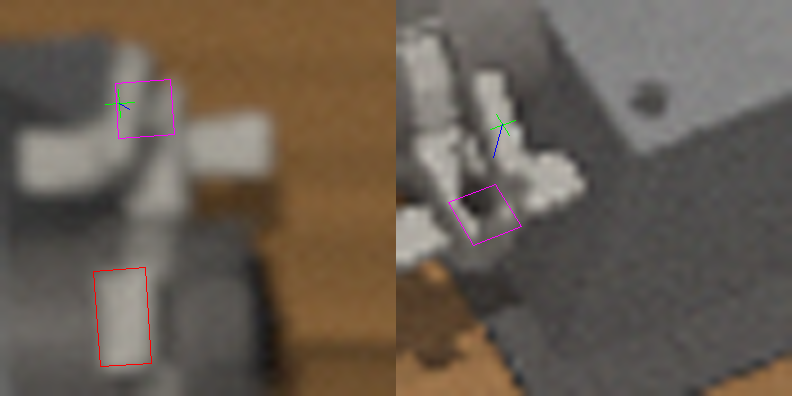

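```bash
python3 - <<'E'
from m import *
f=lambda cam,X,Y,x0,y0:onz(cam,(x0+X/9-.5,y0+Y/9-.5),160.5)
for cam,A,B,x0,y0 in (('top',(131,45),(120,104),175,150),('scene',(92,73),(107,125),310,175),('scene',(92,73),(119,160),310,175)):
    a,b=f(cam,*A,x0,y0),f(cam,*B,x0,y0); d=a-b; print(cam,a,b,np.hypot(*d[:2]),np.degrees(np.arctan2(d[1],d[0])))
c=R.from_euler('z',.094).apply([60,0,0])+[538.8,120.4,0]; print(c)
print(readout.get_obs()['joint_positions'])
E
```

```text
top [614.62737875 123.37232539 160.5       ] [598.21579704 125.98457067 160.5       ] 16.618177991258175 -9.043949490966337
scene [580.96377161 129.27220732 160.5       ] [598.71562105 126.36422925 160.5       ] 17.988454490164386 170.69685280371314
scene [580.96377161 129.27220732 160.5       ] [610.65892607 124.95214245 160.5       ] 30.00775164782652 171.72265287524573
[598.53511513 126.03169783   0.        ]
[-1.52073151e-01  2.29405270e-02  1.81685379e+00  2.23859052e-04
  1.29901017e+00 -1.81524252e+00]
```

Both views give a wing yaw of about -9°, and its axis at (598.5, 126.0) agrees with the clamp pose. Moving over the wing.

```bash

python3 -m creep '0.0328 0.0153 0 0 0 -0.036 28;0.0328 0.0153 0 0 0 -0.036 28;0.0328 0.0153 0 0 0 -0.036 28;0.0328 0.0153 0 0 0 -0.036 28;0.0328 0.0153 0 0 0 -0.036 28;0.0328 0.0153 0 0 0 -0.036 28;0.0328 0.0153 0 0 0 -0.035 28;0 0 0 0 0 0 28'
python3 -m creep '0 0 -0.02 0 0 0 28;0 0 -0.03 0 0 0 28;0 0 -0.025 0 0 0 28;0 0 -0.010 0 0 0 28;0 0 0 0 0 0 28;0 0 0 0 0 0 28;0 0 0 0 0 0 28'
python3 -c "
from plant import readout as r;o=r.get_obs();print(o['moment'],o['tau'][5],o['joint_positions'])"
```

```text
time: 13.9
tool_pos: [608.3, 131.1, 279.6]
tcp_rot: [3.14, -0.001, 2.985]
contact_force: [-1.9, -0.6, -0.8]
grip_width: 25.9
finger_force: 0.0
time: 14.48
tool_pos: [604.4, 128.0, 199.6]
tcp_rot: [3.141, 0.003, 2.985]
contact_force: [1.2, -0.1, 0.4]
grip_width: 25.7
finger_force: 0.0
[0.0326702  0.02181266 0.01685932] 0.0015300696031772532 [ 8.47013616e-02  5.46642225e-01  1.32368797e+00  1.37013083e-04
  1.26800890e+00 -1.32959327e+00]
```

```bash

python3 -m creep '-0.003 -0.001 0 0 0 0 28;-0.0029 -0.001 0 0 0 0 28;0 0 -0.01 0 0 0 28;0 0 -0.012 0 0 0 28;0 0 0 0 0 0 28;0 0 0 0 0 0 28'
python3 -m creep '0 0 -0.01 0 0 0 28;0 0 -0.01 0 0 0 28;0 0 -0.004 0 0 0 28;0 0 0 0 0 0 28;0 0 0 0 0 0 28;0 0 0 0 0 0 28'
python3 -c "
from plant import readout as r;o=r.get_obs();print(o['moment'],o['tau'][5],o['joint_positions'])"
```

```text
time: 14.98
tool_pos: [596.9, 125.6, 175.1]
tcp_rot: [-3.141, -0.001, 2.985]
contact_force: [-0.8, -0.1, 0.5]
grip_width: 25.5
finger_force: 0.0
time: 15.48
tool_pos: [597.6, 125.7, 151.9]
tcp_rot: [3.141, 0.0, 2.985]
contact_force: [0.3, -0.5, 0.0]
grip_width: 25.8
finger_force: 0.0
[ 0.00081371 -0.02874378 -0.02655462] 5.1471345159370685e-05 [ 8.18997644e-02  5.79043493e-01  1.40606933e+00  1.20889943e-04
  1.15605695e+00 -1.33219244e+00]
```

```bash

python3 -m creep '0.0009 0.0003 0.0015 0 0 0 24;0 0 0 0 0 0 20;0 0 0 0 0 0 16;0 0 0 0 0 0 12;0 0 0 0 0 0 8;0 0 0 0 0 0 0;0 0 0 0 0 0 0;0 0 0 0 0 0 0'
python3 -m creep '0 0 0 0 0 0 0;0 0 0 0 0 0 0;0 0 0 0 0 0 0'
python3 -c "
from plant import readout as r;o=r.get_obs();print(o['moment'],o['tau'][5],o['joint_positions'])"
```

```text
time: 16.15
tool_pos: [598.5, 126.0, 153.3]
tcp_rot: [3.141, 0.001, 2.985]
contact_force: [0.8, 1.0, -0.3]
grip_width: 12.6
finger_force: 30.0
time: 16.4
tool_pos: [598.5, 126.0, 153.3]
tcp_rot: [3.141, 0.0, 2.985]
contact_force: [1.2, 0.7, 0.6]
grip_width: 12.7
finger_force: 30.0
[ 0.09867536 -0.29993955  0.02368879] -0.011963045981246978 [ 8.22218392e-02  5.79175306e-01  1.40160075e+00  1.33310993e-04
  1.16028735e+00 -1.33180645e+00]
```

The width reads 12.7 mm on a 9 mm bar, so the pads are either skewed on it or holding something lower down. I'll test this with a small clockwise turn.

```bash

python3 -m creep '0 0 0 0 0 -0.05 0;0 0 0 0 0 -0.05 0;0 0 0 0 0 0 0'
python3 -c "
from plant import readout as r;o=r.get_obs();print(o['moment'],o['tau'][5])"
python3 -m creep '0 0 0 0 0 -0.05 0;0 0 0 0 0 -0.05 0;0 0 0 0 0 0 0'
python3 -c "
from plant import readout as r;o=r.get_obs();print(o['moment'],o['tau'][5])"
```

```text
time: 16.65
tool_pos: [598.4, 125.7, 153.3]
tcp_rot: [-3.141, 0.0, 2.883]
contact_force: [1.1, -0.4, 0.5]
grip_width: 12.9
finger_force: 30.0
[-0.1519891  -0.31151805  0.1231546 ] 0.8264049142599106
time: 16.9
tool_pos: [598.4, 125.8, 153.3]
tcp_rot: [-3.141, 0.0, 2.785]
contact_force: [2.5, -1.1, 0.9]
grip_width: 12.7
finger_force: 30.0
[-0.28533967 -0.32412438  0.18612785] 0.8336629718542099
```

The width stays at 12.7 and the turning torque is small. The tips reach below the wing's underside (142.5 mm), so they are probably holding the screw's hub. Regripping higher, on the bar only.

```bash

python3 -m creep '0 0 0 0 0 0 20;0 0 0 0 0 0 28;0 0 0 0 0 0 28;0 0 0.005 0 0 0 28;0 0 0.0037 0 0 0 28;0 0 0 0 0 0 28;0 0 0 0 0 0 28'
python3 -c "
from plant import readout as r;o=r.get_obs();print(o['moment'],o['tau'][5])"
python3 -m creep '0 0 0 0 0 0 20;0 0 0 0 0 0 16;0 0 0 0 0 0 12;0 0 0 0 0 0 8;0 0 0 0 0 0 0;0 0 0 0 0 0 0;0 0 0 0 0 0 0;0 0 0 0 0 0 0'
python3 -c "
from plant import readout as r;o=r.get_obs();print(o['moment'],o['tau'][5])"
```

```text
time: 17.48
tool_pos: [598.5, 126.1, 162.5]
tcp_rot: [3.141, 0.001, 2.785]
contact_force: [-0.1, 0.5, -0.6]
grip_width: 26.2
finger_force: 0.0
[-0.04866451 -0.05862397 -0.04011493] -0.00402903591748327
time: 18.15
tool_pos: [598.2, 125.9, 161.8]
tcp_rot: [-3.141, -0.0, 2.785]
contact_force: [-1.3, -1.0, -0.4]
grip_width: 9.0
finger_force: 29.4
[-0.31348431  0.09084384  0.2310534 ] 0.17609427217394114
```

Now a clean 9.0 mm grip on the bar. Turning clockwise and reading the torque as it moves.

```bash
cat > q.py <<'E'
from plant import readout as r;o=r.get_obs();print('Mz %.3f tau6 %.3f q6 %.3f yaw %.3f w %.1f F'%(o['moment'][2],o['tau'][5],o['joint_positions'][5],o['tcp_rot'][2],o['grip_width']),o['contact_force'].round(1),o['tool_pos'].round(1),round(o['time'],2))
E
python3 -m creep '0 0 0 0 0 -0.06 0;0 0 0 0 0 -0.06 0;0 0 0 0 0 -0.06 0;0 0 0 0 0 -0.06 0'>/dev/null; python3 q.py
python3 -m creep '0 0 0 0 0 -0.06 0'>/dev/null; python3 q.py
python3 -m creep '0 0 0 0 0 -0.06 0'>/dev/null; python3 q.py
python3 -m creep '0 0 0 0 0 -0.06 0'>/dev/null; python3 q.py
python3 -m creep '0 0 0 0 0 -0.06 0'>/dev/null; python3 q.py
```

```text
Mz 0.117 tau6 -0.769 q6 -0.889 yaw 2.542 w 8.6 F [ 0.3 -1.9 -0.8] [598.3 125.9 161.9] 18.48
Mz 0.159 tau6 -0.768 q6 -0.829 yaw 2.482 w 9.1 F [ 0.2 -1.1 -0.9] [598.3 125.9 161.9] 18.57
Mz 0.187 tau6 -0.768 q6 -0.769 yaw 2.422 w 8.6 F [ 0.6 -1.5 -1. ] [598.3 125.9 161.9] 18.65
Mz 0.162 tau6 -0.768 q6 -0.709 yaw 2.362 w 8.8 F [ 0.7 -1.8 -0.1] [598.4 125.9 161.9] 18.73
Mz 0.188 tau6 -0.768 q6 -0.649 yaw 2.302 w 8.8 F [ 0.6 -1.6 -0.2] [598.4 125.9 161.9] 18.82
```

```bash

python3 -m creep '0 0 0 0 0 -0.06 0;0 0 0 0 0 -0.06 0;0 0 0 0 0 -0.06 0'>/dev/null; python3 q.py
python3 -m creep '0 0 0 0 0 -0.06 0;0 0 0 0 0 -0.06 0;0 0 0 0 0 -0.06 0'>/dev/null; python3 q.py
python3 -m creep '0 0 0 0 0 -0.06 0;0 0 0 0 0 -0.06 0;0 0 0 0 0 -0.06 0'>/dev/null; python3 q.py
python3 -m creep '0 0 0 0 0 -0.06 0;0 0 0 0 0 -0.06 0;0 0 0 0 0 -0.06 0'>/dev/null; python3 q.py
python3 -m creep '0 0 0 0 0 -0.06 0;0 0 0 0 0 -0.06 0;0 0 0 0 0 -0.06 0'>/dev/null; python3 q.py
```

```text
Mz 0.211 tau6 -0.768 q6 -0.469 yaw 2.122 w 9.0 F [-0.1 -2.9 -1. ] [598.5 125.9 161.9] 19.07
Mz 0.177 tau6 -0.767 q6 -0.289 yaw 1.942 w 8.7 F [ 0.3 -2.1  0.7] [598.5 125.8 161.9] 19.32
Mz 0.186 tau6 -0.767 q6 -0.109 yaw 1.762 w 8.6 F [-0.1 -1.6 -0.3] [598.6 125.8 162. ] 19.57
Mz 0.162 tau6 -0.767 q6 0.071 yaw 1.582 w 8.9 F [ 0.3 -2.2  0.7] [598.6 125.8 162. ] 19.82
Mz 0.151 tau6 -0.766 q6 0.251 yaw 1.402 w 8.8 F [ 1.2 -1.1 -0.4] [598.7 125.8 162.1] 20.07
```

```bash

python3 -m creep '0 0 0 0 0 -0.06 0;0 0 0 0 0 -0.06 0'>/dev/null; python3 q.py
python3 -m creep '0 0 0 0 0 -0.06 0;0 0 0 0 0 -0.06 0'>/dev/null; python3 q.py
python3 -m creep '0 0 0 0 0 -0.06 0;0 0 0 0 0 -0.06 0'>/dev/null; python3 q.py
python3 -m creep '0 0 0 0 0 -0.06 0;0 0 0 0 0 -0.06 0'>/dev/null; python3 q.py
```

```text
Mz 0.200 tau6 -0.766 q6 0.371 yaw 1.282 w 9.1 F [ 1.8 -1.8 -0. ] [598.8 125.8 162.1] 20.23
Mz 0.175 tau6 -0.766 q6 0.491 yaw 1.162 w 9.1 F [ 1.3 -2.1  0.5] [598.8 125.8 162.1] 20.4
Mz 0.140 tau6 -0.767 q6 0.611 yaw 1.042 w 8.9 F [ 1.  -2.7  0.6] [598.8 125.7 162.2] 20.57
Mz 0.193 tau6 -0.765 q6 0.731 yaw 0.922 w 8.9 F [ 0.9 -1.9  0.7] [598.9 125.7 162.2] 20.73
```

```bash

python3 -m creep '0 0 0 0 0 -0.06 0;0 0 0 0 0 -0.06 0'>/dev/null; python3 q.py
python3 -m creep '0 0 0 0 0 -0.06 0;0 0 0 0 0 -0.06 0'>/dev/null; python3 q.py
python3 -m creep '0 0 0 0 0 -0.06 0'>/dev/null; python3 q.py
python3 -m creep '0 0 0 0 0 -0.06 0'>/dev/null; python3 q.py
python3 -m creep '0 0 0 0 0 -0.06 0'>/dev/null; python3 q.py
```

```text
Mz 0.179 tau6 -0.766 q6 0.851 yaw 0.802 w 8.8 F [ 0.7 -2.4  0.1] [598.9 125.7 162.3] 20.9
Mz 0.179 tau6 -0.766 q6 0.971 yaw 0.682 w 9.1 F [ 1.5 -3.   0.9] [598.9 125.7 162.3] 21.07
Mz 0.219 tau6 -0.766 q6 1.031 yaw 0.622 w 8.9 F [ 1.8 -2.3  1.7] [598.9 125.6 162.3] 21.15
Mz 0.140 tau6 -0.766 q6 1.091 yaw 0.562 w 8.8 F [ 1.6 -1.7  1.2] [598.9 125.7 162.4] 21.23
Mz 0.136 tau6 -0.766 q6 1.151 yaw 0.502 w 9.1 F [ 0.8 -2.   1.3] [598.9 125.6 162.3] 21.32
```

```bash

python3 -m creep '0 0 0 0 0 -0.06 0;0 0 0 0 0 -0.06 0'>/dev/null; python3 q.py
python3 -m creep '0 0 0 0 0 -0.06 0;0 0 0 0 0 -0.06 0'>/dev/null; python3 q.py
python3 -m creep '0 0 0 0 0 -0.06 0'>/dev/null; python3 q.py
python3 -m creep '0 0 0 0 0 -0.06 0'>/dev/null; python3 q.py
python3 -m creep '0 0 0 0 0 -0.06 0'>/dev/null; python3 q.py
```

```text
Mz 0.172 tau6 -0.766 q6 1.271 yaw 0.382 w 9.0 F [ 1.6 -2.9  2.3] [598.9 125.6 162.4] 21.48
Mz 0.180 tau6 -0.766 q6 1.391 yaw 0.262 w 9.0 F [ 0.7 -2.6  1.6] [598.9 125.6 162.4] 21.65
Mz 0.187 tau6 -0.766 q6 1.451 yaw 0.202 w 9.0 F [ 0.2 -1.7  1.6] [598.9 125.6 162.4] 21.73
Mz 0.168 tau6 -0.766 q6 1.511 yaw 0.142 w 9.0 F [ 0.6 -2.8  1.5] [598.9 125.5 162.4] 21.82
Mz 0.204 tau6 -0.766 q6 1.571 yaw 0.082 w 9.0 F [ 1.3 -2.4  2.6] [598.9 125.6 162.5] 21.9
```

```bash

python3 -m creep '0 0 0 0 0 -0.06 0;0 0 0 0 0 -0.06 0'>/dev/null; python3 q.py
python3 -m creep '0 0 0 0 0 -0.06 0'>/dev/null; python3 q.py
python3 -m creep '0 0 0 0 0 -0.06 0'>/dev/null; python3 q.py
python3 -m creep '0 0 0 0 0 -0.06 0'>/dev/null; python3 q.py
python3 -m creep '0 0 0 0 0 -0.06 0'>/dev/null; python3 q.py
```

```text
Mz 0.221 tau6 -0.766 q6 1.691 yaw -0.038 w 8.8 F [ 0.5 -3.2  0.1] [598.9 125.5 162.5] 22.07
Mz 0.163 tau6 -0.755 q6 1.751 yaw -0.098 w 8.5 F [ 1.2 -2.6  1.5] [598.9 125.5 162.4] 22.15
Mz 0.198 tau6 -0.740 q6 1.811 yaw -0.158 w 9.0 F [ 1.5 -3.8  1. ] [598.9 125.5 162.5] 22.23
Mz 0.259 tau6 -0.724 q6 1.871 yaw -0.218 w 9.4 F [ 1.3 -2.8  0.7] [598.9 125.5 162.4] 22.32
Mz 0.230 tau6 -0.707 q6 1.931 yaw -0.278 w 8.8 F [ 1.2 -2.2  1.1] [598.9 125.4 162.4] 22.4
```

The torque starts climbing at q6 ≈ 1.70, at 0.27 Nm/rad. It's now about 0.24, so about 0.18 rad more gives about 0.29.

```bash

python3 -m creep '0 0 0 0 0 -0.06 0'>/dev/null; python3 q.py
python3 -m creep '0 0 0 0 0 -0.06 0'>/dev/null; python3 q.py
python3 -m creep '0 0 0 0 0 -0.05 0'>/dev/null; python3 q.py
for i in 1 2 3 4; do python3 -m creep '0 0 0 0 0 0 0'>/dev/null; python3 q.py; done
```

```text
Mz 0.275 tau6 -0.689 q6 1.991 yaw -0.338 w 8.8 F [ 1.  -3.3  2.2] [598.9 125.4 162.4] 22.48
Mz 0.299 tau6 -0.668 q6 2.051 yaw -0.398 w 9.0 F [ 1.3 -4.   1.1] [598.9 125.3 162.4] 22.57
Mz 0.340 tau6 -0.360 q6 2.101 yaw -0.448 w 8.8 F [ 1.9 -3.7  1.8] [598.8 125.3 162.4] 22.65
Mz 0.300 tau6 1.003 q6 2.100 yaw -0.447 w 9.1 F [ 2.6 -3.1  2.3] [598.8 125.4 162.3] 22.73
Mz 0.271 tau6 0.422 q6 2.097 yaw -0.444 w 9.1 F [ 1.2 -5.3  3.1] [598.8 125.4 162.3] 22.82
Mz 0.276 tau6 0.257 q6 2.097 yaw -0.444 w 8.8 F [ 2.4 -5.5  2.8] [598.8 125.4 162.3] 22.9
Mz 0.219 tau6 0.236 q6 2.097 yaw -0.444 w 9.0 F [ 1.7 -4.7  2.8] [598.8 125.5 162.4] 22.98
```

```bash

for i in 1 2 3 4 5 6; do python3 -m creep '0 0 0 0 0 0 0'>/dev/null; python3 q.py; done | cut -c1-30
```

```text
Mz 0.305 tau6 0.251 q6 2.097 y
Mz 0.267 tau6 0.253 q6 2.097 y
Mz 0.262 tau6 0.253 q6 2.097 y
Mz 0.251 tau6 0.253 q6 2.097 y
Mz 0.284 tau6 0.253 q6 2.097 y
Mz 0.222 tau6 0.253 q6 2.097 y
```

The turning torque is about 0.29 Nm, inside the snug band. Letting go and retreating.

```bash

python3 -m creep '0 0 0 0 0 0 12;0 0 0 0 0 0 15;0 0 0 0 0 0 20;0 0 0 0 0 0 26;0 0 0 0 0 0 28;0 0 0 0 0 0 28;0 0 0 0 0 0 28'
python3 -m creep '0 0 0.005 0 0 0 28;0 0 0.015 0 0 0 28;0 0 0.03 0 0 0 28;0 0 0.035 0 0 0 28;0 0 0.03 0 0 0 28;0 0 0 0 0 0 28;0 0 0 0 0 0 28'
python3 -m creep '-0.03 -0.02 0 0 0 0 28;-0.035 -0.02 0 0 0 0 28;-0.035 -0.02 0 0 0 0 28;-0.035 -0.02 0 0 0 0 28;-0.035 -0.02 0 0 0 0 28;-0.03 -0.02 0 0 0 0 28;-0.02 0 0 0 0 0 28;0 0 0 0 0 0 28'
python3 - <<'E'
from m import *
for n in("scene","top"):
    im=viewer.capture(n); cv2.imwrite(f"pics/{n}4.png",im[:,:,::-1])
t=cv2.imread("pics/top4.png"); s=cv2.imread("pics/scene4.png")
bright(t,"lug",(180,177,198,195),180.5,135)
cv2.imwrite("pics/final.png",np.hstack([cv2.resize(x,None,fx=5,fy=5,interpolation=cv2.INTER_CUBIC) for x in (t[145:225,155:235],s[140:220,275:355])]))
E
```

```text
time: 24.07
tool_pos: [598.1, 126.1, 161.7]
tcp_rot: [3.141, 0.001, -0.445]
contact_force: [-0.8, 0.3, -0.2]
grip_width: 25.7
finger_force: 0.0
time: 24.65
tool_pos: [599.1, 126.1, 279.5]
tcp_rot: [-3.139, -0.004, -0.445]
contact_force: [-0.6, -0.8, -0.4]
grip_width: 25.6
finger_force: 0.0
time: 25.32
tool_pos: [374.3, 5.7, 276.1]
tcp_rot: [3.14, 0.003, -0.447]
contact_force: [1.0, -0.1, -0.1]
grip_width: 25.9
finger_force: 0.0
lug 180.5 [538.6 119.3] [26.2 12.2] 1.5 [[525.2999877929688, 125.0], [525.5999755859375, 112.9000015258789], [551.7999877929688, 113.5], [551.5, 125.69999694824219]]
```

View pics/final.png

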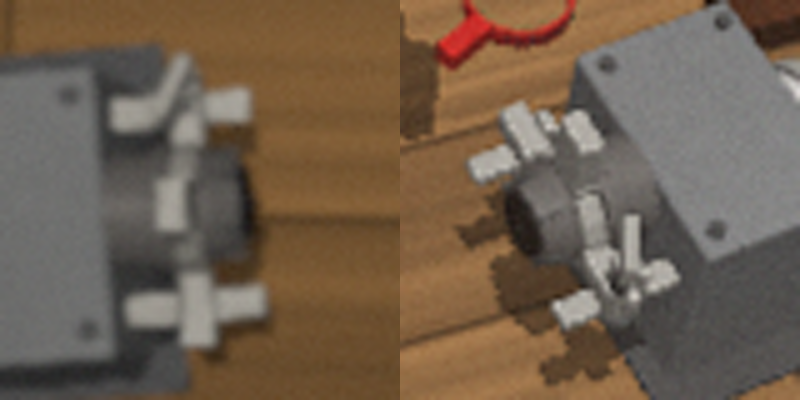

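The clamp sits upright and unmoved: the lug is at (538.6, 119.3) against (538.9, 119.0) before tightening. The wing has stayed at its turned angle and nothing is touching it. Handing in.

```bash
python3 -c "
from plant import order;print(order.close_job())"
```

```text
the job is handed in; nothing more can be done
None
```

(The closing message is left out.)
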